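Eject the walnut basket base and put it on the weaving stand

ROBOT

A 6-joint arm with a two-finger parallel gripper is mounted at the origin on the work surface. World frame = base frame: x ahead of the robot, y to its left, z up, the work surface at z = 0. Lengths are in m, angles in degrees, forces in N, time in s.
With the tool pointing down it reaches from about 0.325 to 0.875 m from the base axis. Payload 4.4 kg.
Tool frame: the origin (TCP) lies at the very end of the fingers, on their centre line; the grasp point (between the pads) lies 19 mm behind it (r.tcp_to_grasp is the distance from the TCP to the grasp point, in m); z points along the fingers, y is the line along which they close (so a half turn about z gives the same grasp; the last joint's range is limited). The gripper opens to 85 mm and grips with 20 to 120 N. Pads are 22 mm wide; open, the fingers measure 114 mm over their backs; the gripper's body (76 mm by 85 mm) begins 54 mm behind the grasp point. The pads swing forward as they close: fully open they stand 13 mm farther back than shut.
Start: joints at [59.33, 11.837, 88.321, -0, 79.842, -8.623], TCP at [0.216, 0.533, 0.231] pointing down, gripper open.
Joint ranges: [-156.59, 156.59], [-49.26, 127.26], [12.9, 141.05], [-63.56, 243.56], [4.71, 150.69], [-161.64, 161.64]. Speed limits (degrees/s): [159.86, 159.86, 180, 180, 180, 180].

INTERFACE

Orientations are given as [roll, pitch, yaw] about the fixed x, y, z axes, in that order (R = Rz(yaw) Ry(pitch) Rx(roll)).
In Python, from station import r, read_camera, camera_params, spotter gives the robot as it stands. The module is installed in compiled form; this text tells all that it offers. Calls block until the motion is done:
- r.goto(position, orientation): joint-space move of the TCP to a pose.
- r.line_to(position, frame=None, feed=0.15, guard=None): straight line of the TCP; frame=None keeps the orientation; feed is the mean speed in m/s. With guard (N) it stops when the force on the tool has changed by that much, and returns True; else False.
- r.goto_joints(angles): joint-space move.
- r.set_gripper(opening): finger opening in m; the grip force is fixed at half the most; returns when the fingers have stopped.
- r.sleep(seconds).
- r.solve_ik(position, orientation): joint angles nearest the present ones, or None.
- r.read_state(): the state.
- read_camera(name): name is "scene" or "side" or "wrist"; returns the picture (400x640x3 uint8, red, green, blue); there is no depth.
- camera_params(name): a dict with "fov_y" (degrees; the focal length in pixels is half the picture's height over the tangent of half this angle, whatever the lens; pixels are square), "cx", "cy" (the principal point, pixels), "D" ([k1, k2, p1, p2, k3] as OpenCV has them; the pictures are not rectified), "extrinsics" (4x4, takes a point from world to camera coordinates). Camera axes: x right, y up, looking along -z (the intrinsics and any distortion apply to the point x, -y, -z); pixel columns grow to the right and rows downward; lengths in m; the calibration is good to about 2 mm. A picture is of the moment at which its call begins: read the wrist's pose just before it. camera_params takes no time and is no camera call; for the wrist camera it gives the pose at the moment of the call.
A pose or a line that the arm cannot do raises r.PlanningError and nothing moves.
- r.finish_job(): hands the job in; it is judged then, once.
Trained networks look in the newest picture that a camera, given by its name, has taken for a name from the list of things; names that differ only in an ending like _2 or _b are one class to them, and where a whole thing is asked for, a point or a joint stands for the part that bears it (a point fixed in the world has none). Each returns a list of dicts, best first, with "confidence" (0 to 1); they miss things now and then, are a little off and sometimes report something else, mostly with a low value. They report only what shows in the picture. A call takes as long as a camera call. They do not tell look-alikes from the thing itself.
- spotter.spot_in(name, camera): "centre" ([x, y, z] in m, in the coordinates of the camera as it stood for that picture, good to about 4 mm: the middle of the surface that is visible of it).
- spotter.silhouettes(name, camera): "region" (400x640 bool, what is visible of it).
The state is a dict: "t": time; "joints": joint angles; "joint_velocities": joint speeds; "tau": joint torques, N m; "position": TCP position; "eef_rot": TCP orientation; "contact_force": force on the tool from outside, world axes, zero at the start; "torque": the same for the moment, N m; "width": finger opening in m; "gripper_force": force on a finger pad.
Only numpy, scipy, OpenCV 4.12 (cv2) and the standard library are available. Lean on these libraries where they do the work, as an engineer would, in place of code of your own. Each camera call takes 0.05 s, during which the arm holds its last target. There are 200 camera calls.

TASK

Push down the red lever of the cell that holds the dark walnut basket base, so that the base is pushed up out of its cell from below, and let go of the lever. Then grip the raised walnut base, set it down gently, flat in the middle of the round cork weaving stand, and let go; leave the pale beech base down in its cell.

Things in the scene. Friction and masses are not known exactly. Their poses are not given: they have to be found in the camera images.
- walnut_base: Dark brown wooden disc, 52 mm across, 20 mm thick, 45 g, small pale stake holes on top. Origin: centre of its underside, z up. Starts flush in one of the jig's two cells (54 mm across, 20 mm deep; either one). Pressing that cell's lever fully down lifts it from below on a flat ejector until it stands 16 mm proud of the jig's top; it stays up when the lever is let go.
- beech_base: Bystander: a pale wooden disc of the same size, origin likewise, flush in the jig's other cell.
- jig: Fixed blue-painted block 100 (x) by 190 (y) mm, top 70 mm above the table. Origin: centre of its underside, z up; -x faces roughly the robot. Cells centred at x 0, y +45 and -45 mm. Each has a lever with a red paddle, 36 by 34 mm, centred at x -123 mm and its cell's y, top 49 mm above the table, 31 mm when fully down on its stop. Pressing takes about 6 N; levers stay where left.
- stand: Weaving stand, fixed to the table: flat round cork top 120 mm across, 35 mm above the table, on a dark steel foot, with a thin white ring 68 mm across round its middle. Origin: centre of its underside on the table, z up.
Things that resemble listed ones, but are neither listed nor needed, are in the scene too. Of the things like the walnut_base, leave any that is pink; of the rest the smaller one is meant.

How it is judged:
By the outcome, as a careful person would: the job done as asked, in the order asked, and still so for the second after the job is handed in, with the robot touching nothing.
It also fails if it takes over 51 s, if anything falls off the work surface, if the arm or the gripper's body presses on something with over 40 N, if the wrist force passes 120 N, or if a joint passes its speed limit or range.

## Working session

There is one attempt and no reset: what is moved stays moved. The work goes in short steps, each a Python script; the robot and the scene stay as the last script left them, time stands still between calls to the robot, and variables do not carry over. Pictures are saved under pics/ and viewed, at most 10 in all, crops included, and the job is handed in when it is done.

```bash
mkdir -p pics; cat > h.py <<'E'
import numpy as np, cv2
from station import r, read_camera, camera_params, spotter
def K(p):
    f=200/np.tan(np.radians(p["fov_y"]/2)); return np.array([[f,0,p["cx"]],[0,f,p["cy"]],[0,0,1.]])
F=np.diag([1,-1,-1.])
def proj(P,p):
    E=np.array(p["extrinsics"]); c=(np.atleast_2d(P)@E[:3,:3].T+E[:3,3])@F
    return cv2.projectPoints(c,np.zeros(3),np.zeros(3),K(p),np.array(p["D"]))[0].reshape(-1,2)
def ray(uv,p,z):
    E=np.array(p["extrinsics"]); R=E[:3,:3]; o=-R.T@E[:3,3]
    n=cv2.undistortPoints(np.array(uv,float).reshape(-1,1,2),K(p),np.array(p["D"])).reshape(-1,2)
    d=(np.c_[n,np.ones(len(n))]@F)@R
    return o+d*((z-o[2])/d[:,2])[:,None]
def world(c,p):
    E=np.array(p["extrinsics"]); return E[:3,:3].T@(np.array(c)-E[:3,3])
def snap(cam,name):
    im=read_camera(cam); cv2.imwrite(f"pics/{name}.png",im[:,:,::-1]); return im
E
python3 - <<'E'
from h import *
for cam in ["scene","side","wrist"]:
    p=camera_params(cam); snap(cam,cam+"0")
    for n in ["walnut_base","beech_base","jig","stand"]:
        for d in spotter.spot_in(n,cam):
            w=world(d["centre"],p); print(cam,n,round(d["confidence"],2),w.round(3),proj(w,p).round(0)[0])
print(r.read_state()["eef_rot"],r.read_state()["t"])
E
```

```text
scene walnut_base 0.98 [ 0.715 -0.187  0.027] [191. 308.]
scene walnut_base 0.85 [ 0.542 -0.043  0.018] [266. 220.]
scene walnut_base 0.58 [ 0.585 -0.15   0.068] [204. 222.]
scene beech_base 0.92 [ 0.586 -0.238  0.071] [142. 232.]
scene jig 0.9 [ 0.627 -0.204  0.055] [170. 253.]
scene stand 0.68 [0.59  0.223 0.03 ] [414. 202.]
side walnut_base 0.91 [ 0.579 -0.149  0.071] [335. 296.]
side walnut_base 0.91 [ 0.698 -0.193  0.029] [425. 337.]
side walnut_base 0.76 [ 0.53 -0.05  0.02] [297. 259.]
side beech_base 0.73 [ 0.586 -0.241  0.074] [347. 366.]
side jig 0.56 [ 0.55  -0.198  0.071] [314. 333.]
side stand 0.76 [0.572 0.221 0.035] [315. 144.]
[1.79998869e+02 2.53717351e-03 1.57950082e+02] 0.75
```

View pics/scene0.png

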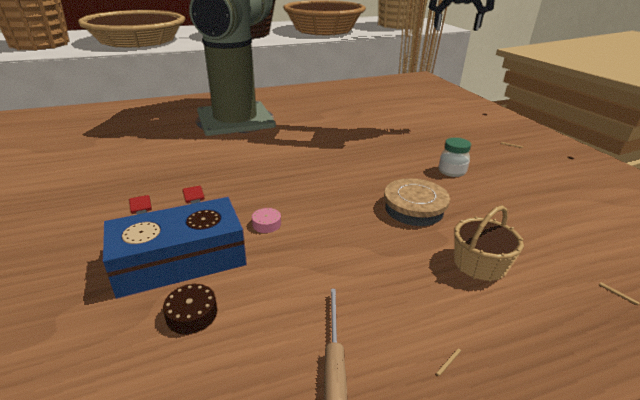

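View pics/side0.png

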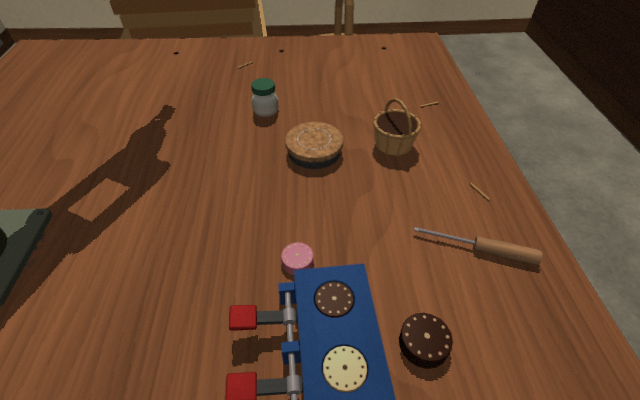

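The scene view shows three walnut_base candidates: the jig-cell disc at scene (204,220), the loose dark disc at (191,308) and the pink disc at (266,220). Pink is excluded, and of the two dark ones the jig-cell disc is smaller, flush and walnut-coloured, so it fits. Next I'll measure it and confirm in a crop.

```bash
python3 - <<'E'
from h import *
from scipy import ndimage as nd
def circ(region,p,z):
    c=max(cv2.findContours(region.astype(np.uint8),0,1)[0],key=len).reshape(-1,2)
    q=ray(c,p,z)[:,:2].astype(np.float32); (cx,cy),rr=cv2.minEnclosingCircle(q)
    m=nd.center_of_mass(region); return ray([m[::-1]],p,z)[0,:2].round(4),(round(cx,4),round(cy,4)),round(2000*rr,1)
for cam in ["scene","side"]:
    p=camera_params(cam); im=read_camera(cam)
    for n,z in [("walnut_base",.07),("beech_base",.07),("stand",.035)]:
        for d in spotter.silhouettes(n,cam): print(cam,n,round(d["confidence"],2),circ(d["region"],p,z))
    i=im.astype(int); red=(i[...,0]>130)&(i[...,1]<50)&(i[...,2]<50)
    l,k=nd.label(red)
    for j in range(1,k+1):
        if (l==j).sum()>60: m=nd.center_of_mass(l==j); print(cam,"red",np.round(m[::-1],1),ray([m[::-1]],p,.047)[0].round(4))
    if cam=="side": cv2.imwrite("pics/crop.png",cv2.resize(im[220:400,210:470,::-1],None,fx=3,fy=3,interpolation=2))
E
```

```text
scene walnut_base 0.58 (array([ 0.5796, -0.1512]), (0.5786, -0.1505), 50.0)
scene walnut_base 0.57 (array([ 0.613 , -0.0581]), (0.612, -0.0541), 70.9)
scene walnut_base 0.56 (array([ 0.7589, -0.1866]), (0.7569, -0.1851), 82.9)
scene beech_base 0.68 (array([ 0.5852, -0.2405]), (0.5839, -0.2388), 56.7)
scene stand 0.72 (array([0.5955, 0.2223]), (0.5909, 0.2255), 162.7)
scene red [193.1 192.6] [ 0.4552 -0.1559  0.047 ]
scene red [139.8 202.7] [ 0.4603 -0.246   0.047 ]
side walnut_base 0.93 (array([ 0.6842, -0.2141]), (0.6838, -0.2118), 72.3)
side walnut_base 0.72 (array([ 0.5293, -0.0823]), (0.5289, -0.0832), 55.8)
side stand 0.57 (array([0.5692, 0.2187]), (0.568, 0.2221), 151.9)
side red [242.5 315.5] [ 0.4551 -0.1562  0.047 ]
side red [240.8 385.7] [ 0.4599 -0.2458  0.047 ]
```

View pics/crop.png

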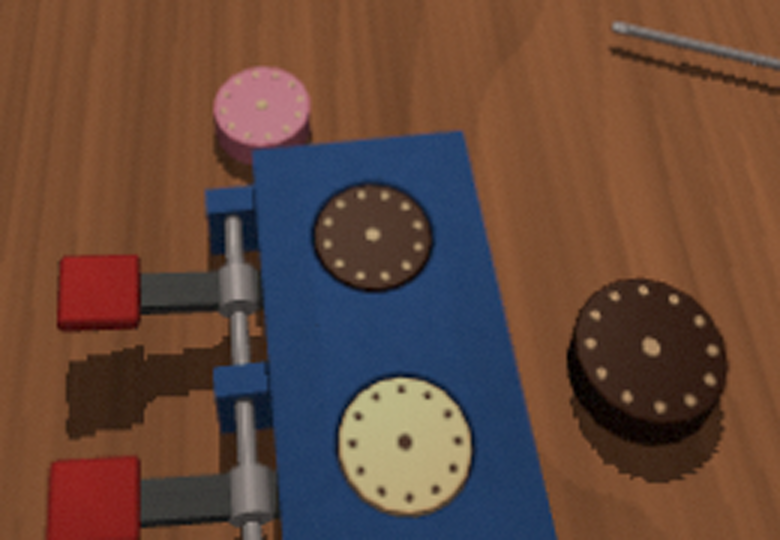

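The crop shows the small dark disc in the upper cell (side 335,296), whose paddle is at (242,316). Beech is in the cell below, and the loose disc is clearly larger. So the walnut's lever is the +y one. I'll look from near at the stand and the jig on the way.

```bash
python3 - <<'E'
from h import *
from scipy import ndimage as nd
def view(pos,tag,items):
    r.goto(pos,[180,0,93.5]); p=camera_params("wrist"); im=snap("wrist",tag)
    for n,z in items:
        for d in spotter.silhouettes(n,"wrist"):
            c=max(cv2.findContours(d["region"].astype(np.uint8),0,1)[0],key=len).reshape(-1,2)
            q=ray(c,p,z)[:,:2].astype(np.float32); e=cv2.fitEllipse(q)
            print(n,round(d["confidence"],2),np.round(e[0],4),np.round(e[1],4),c.min(0),c.max(0))
    return im,p
im,p=view([.53,.22,.30],"wstand",[("stand",.035)])
im2,p=view([.50,-.18,.30],"wjig",[("walnut_base",.07),("beech_base",.07)])
i=im2.astype(int); l,k=nd.label((i[...,0]>110)&(i[...,1]<50)&(i[...,2]<50))
for j in range(1,k+1):
    if (l==j).sum()>200: m=nd.center_of_mass(l==j); print("red",np.round(m[::-1]),ray([m[::-1]],p,.049)[0].round(4))
cv2.imwrite("pics/both.png",cv2.resize(np.hstack([im,im2])[:,:,::-1],(800,250),interpolation=cv2.INTER_AREA))
print(r.read_state()["t"])
E
```

```text
stand 0.74 [0.5711 0.2408] [0.1161 0.1178] [308 100] [404 198]
walnut_base 0.7 [ 0.5768 -0.1477] [0.0505 0.0513] [368 123] [414 169]
walnut_base 0.67 [ 0.5251 -0.0487] [0.0439 0.0456] [331  25] [374  72]
walnut_base 0.58 [ 0.6748 -0.1768] [0.0606 0.0694] [444 151] [502 204]
beech_base 0.78 [ 0.5815 -0.2373] [0.0511 0.0519] [365 202] [407 243]
4.525
```

View pics/both.png

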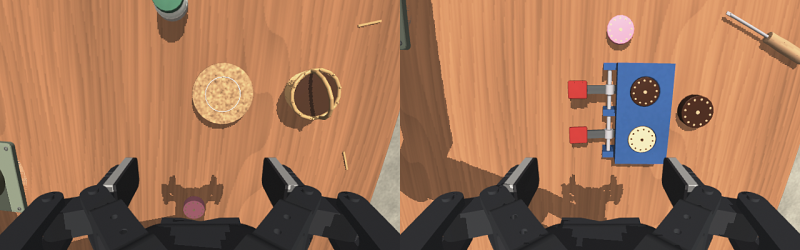

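The wrist views show the stand ring centred at about (357,150). The jig has walnut at (391,146), beech at (386,222) and the paddles to its left. The stand's y disagrees with the oblique views, so I'll cross-check it with the ring pixels while pressing the lever.

```bash
python3 - <<'E'
from h import *
for cam,uv in [("scene",(417,193)),("side",(314,137))]:
    print(cam,ray([uv],camera_params(cam),.035)[0].round(4), proj([.571,.241,.035],camera_params(cam)).round())
O=[180,0,93.5]
r.set_gripper(0.0)
r.goto([.454,-.156,.10],O)
g0=r.line_to([.454,-.156,.055],feed=.1)
g=r.line_to([.454,-.156,.024],feed=.03,guard=25)
s=r.read_state(); print(g,s["position"],s["contact_force"])
r.line_to([.454,-.156,.16],feed=.15)
r.set_gripper(0.066)
p=camera_params("side"); im=read_camera("side")
cv2.imwrite("pics/up.png",cv2.resize(im[100:400,210:470,::-1],None,fx=2,fy=2,interpolation=2))
print(r.read_state()["t"], r.read_state()["contact_force"])
for d in spotter.spot_in("walnut_base","side"): print(world(d["centre"],p).round(3),d["confidence"])
E
```

```text
scene [0.5705 0.2405 0.035 ] [[417. 193.]]
side [0.5716 0.2427 0.035 ] [[314. 138.]]
True [ 0.45287532 -0.15647356  0.03099781] [-3.9885695   2.01233163 10.2560798 ]
9.25 [ 0.12625837 -0.68857583  0.1937504 ]
[ 0.702 -0.193  0.028] 0.88
[ 0.531 -0.047  0.02 ] 0.76
[ 0.579 -0.156  0.087] 0.62
```

View pics/up.png

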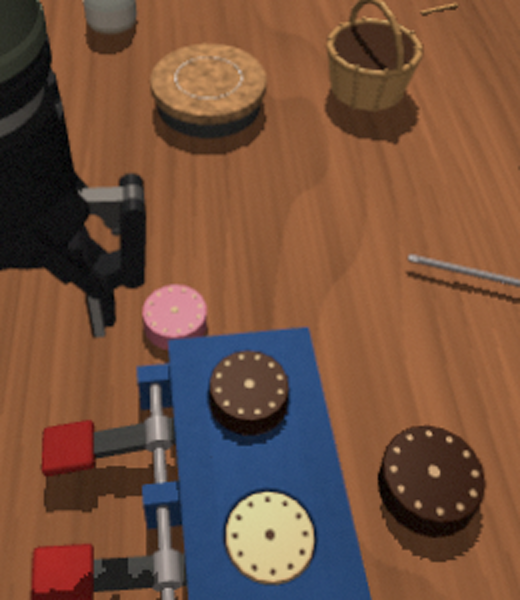

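The picture shows the walnut base standing proud at crop (249,390), its lever down, beech still flush, and the stand position confirmed at (0.571, 0.241). Next is the grasp.

```bash
python3 - <<'E'
from h import *
O=[180,0,93.5]; x,y=.578,-.149
r.goto([x,y,.16],O); r.line_to([x,y,.095],feed=.1)
g=r.line_to([x,y,.060],feed=.02,guard=4)
s=r.read_state(); z=s["position"][2]; print(g,z,s["contact_force"])
r.line_to([x,y,z+.004],feed=.05)
r.set_gripper(0.0)
s=r.read_state(); print(s["width"],s["gripper_force"],s["contact_force"],s["position"])
if s["width"]>.045:
    r.line_to([x,y,.18],feed=.08)
    s=r.read_state(); print(s["width"],s["gripper_force"],s["contact_force"],s["t"])
im=read_camera("side"); cv2.imwrite("pics/grip.png",cv2.resize(im[100:400,210:470,::-1],None,fx=2,fy=2,interpolation=2))
E
```

```text
True 0.06351702724381811 [-0.73052813 -0.29364328  4.76882108]
0.05010637884707521 61.94785952568054 [-0.09437393  0.22755186 -0.01685879] [ 0.57782879 -0.14890143  0.06735557]
0.04977599315815296 62.084312438964844 [-0.00789049  0.08712946 -1.28092968] 14.175
```

View pics/grip.png

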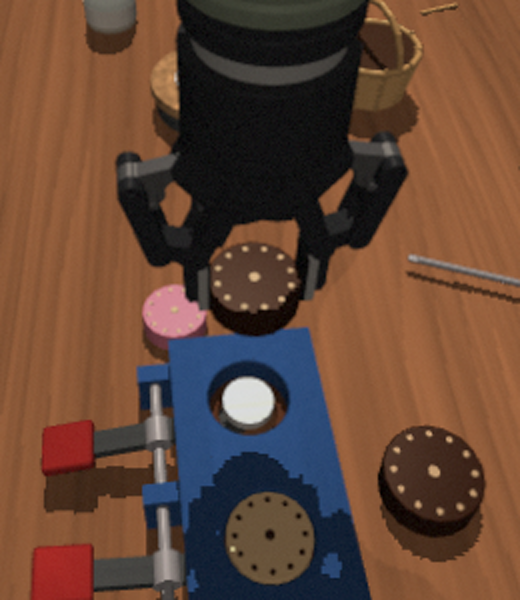

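The base is held, lifted clear at crop (254,285), and beech is still down in its cell. Now I place it.

```bash
python3 - <<'E'
from h import *
O=[180,0,93.5]; x,y=.571,.241
r.goto([x,y,.16],O); r.line_to([x,y,.055],feed=.1); r.sleep(.3)
g=r.line_to([x,y,.031],feed=.015,guard=2.5)
s=r.read_state(); print(g,s["position"],s["contact_force"],s["width"])
r.set_gripper(0.066)
r.line_to([x,y,.16],feed=.1)
r.goto([x-.07,y-.02,.30],O)
p=camera_params("wrist"); im=snap("wrist","placed")
for d in spotter.silhouettes("walnut_base","wrist"):
    c=max(cv2.findContours(d["region"].astype(np.uint8),0,1)[0],key=len).reshape(-1,2)
    e=cv2.fitEllipse(ray(c,p,.055)[:,:2].astype(np.float32)); print(round(d["confidence"],2),np.round(e[0],4),np.round(e[1],4))
im2=read_camera("side")
cv2.imwrite("pics/fin.png",np.hstack([cv2.resize(a[:,:,::-1],(400,400),interpolation=2) for a in (im[50:250,250:450],im2[80:230,240:390])]))
s=r.read_state(); print(s["t"],s["width"],s["contact_force"])
E
```

```text
True [0.5709716  0.24095125 0.03678289] [-0.10462963 -0.18167583  4.76180101] 0.05015602929801982
0.9 [0.5696 0.2426] [0.0513 0.0536]
0.59 [ 0.5261 -0.0048] [0.0472 0.0585]
20.825 0.06593468138596112 [ 0.15815092 -0.29045348 -0.24861248]
```

View pics/fin.png

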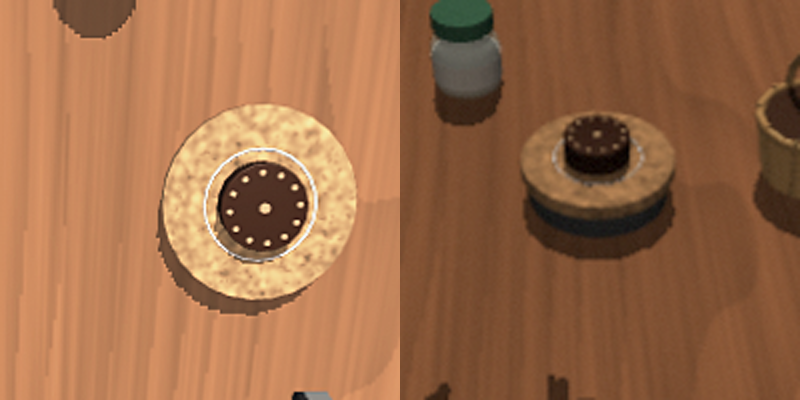

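The base lies flat inside the white ring, measured at (0.5696, 0.2426), about 2 mm from the centre, and the gripper is clear.

```bash
python3 -c "
from station import r
print(r.finish_job())"
```

```text
the job is handed in; nothing more can be done
None
```

The walnut base was ejected with its lever, set flat on the cork stand about 2 mm from the ring's centre and let go, the beech base stayed down in its cell, and the job is handed in at about 21 s.

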